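Weigh out a seed-garlic order and stow the rest

ROBOT

A 7-joint arm with a two-finger parallel gripper is mounted at the origin on the work surface. World frame = base frame: x ahead of the robot, y to its left, z up, the work surface at z = 0. Lengths are in m, angles in rad, forces in N, time in s.
With the tool pointing down it reaches from about 0.4 to 0.9 m from the base axis. Payload 5.6 kg.
Tool frame: the origin (TCP) lies midway between the tips of the shut fingers; the grasp point (between the pads) lies 19 mm behind it; z points along the fingers, y is the line along which they close (so a half turn about z gives the same grasp; the last joint's range is limited). The gripper opens to 92 mm and grips with 3 to 60 N. Pads are 20 mm wide; open, the fingers measure 128 mm over their backs; the gripper's body (75 mm by 189 mm) begins 69 mm behind the grasp point.
Start: joints at [-1.256, 0.468, -0.012, 1.603, 0.006, 1.071, -0.056], TCP at [0.228, 0.609, 0.215] pointing down, gripper open.
Joint ranges: [-2.53, 2.53], [-0.31, 2.02], [-1.57, 1.55], [0.28, 2.44], [-1.29, 4.43], [0.15, 1.84], [-2.92, 2.92]. Speed limits (rad/s): [2.57, 2.57, 3.14, 3.14, 3.14, 3.14, 3.14].

INTERFACE

Orientations are given as a 3x3 rotation matrix whose columns are the frame's x, y, z axes.
In Python, from station import env, effector, solver, viewer, workorder, search_frame, tip_of gives the robot as it stands. Calls block until the motion is done:
- env.reach(position, orientation): joint-space move of the TCP to a pose.
- env.movel(position, frame=None, rate=0.15): straight line of the TCP; frame=None keeps the orientation; rate is the mean speed in m/s.
- env.goto_joints(angles): joint-space move.
- effector.release() and effector.grasp(squeeze=None): open the fingers fully, or close them until they stop; squeeze is the grip in N (None keeps the last).
- env.pause(seconds).
- solver.inverse_kinematics(position, orientation): joint angles nearest the present ones, or None.
- env.sense(): the state.
- viewer.read_camera(name): name is "scene" or "top" or "wrist"; returns (picture, depth): 480x640x3 uint8, red, green, blue; 480x640 float32, m along the optical axis (not along the pixel's ray), 0 where there is no reading.
- viewer.camera_info(name): a dict with "intrinsics" (3x3 intrinsics, pixels), "eye" and "rotation" of the camera in the world; the wrist camera has in their place "T_tool_cam" (4x4, takes a point from camera to tool coordinates, whose origin is the TCP and whose axes are the flange's). Camera axes: x right, y up, looking along -z (the intrinsics and any distortion apply to the point x, -y, -z); pixel columns grow to the right and rows downward; lengths in m; the calibration is good to about 2 mm. A picture is of the moment at which its call begins: read the wrist's pose just before it. camera_info takes no time and is no camera call.
A pose or a line that the arm cannot do raises env.PlanningError and nothing moves.
- workorder.finish_job(): hands the job in; it is judged then, once.
Trained networks look in the newest picture that a camera, given by its name, has taken for a name from the list of things; names that differ only in an ending like _2 or _b are one class to them, and where a whole thing is asked for, a point or a joint stands for the part that bears it (a point fixed in the world has none). Each returns a list of dicts, best first, with "score" (0 to 1); they miss things now and then, are a little off and sometimes report something else, mostly with a low value. They report only what shows in the picture. A call takes as long as a camera call.
- search_frame(camera, name): "at" ([x, y, z] in m, in world coordinates, good to about 4 mm: the middle of the surface that is visible of it).
- tip_of(camera, name): "at" ([x, y, z] in m, in world coordinates, good to about 4 mm: a listed point, or the origin of a listed thing).
The state is a dict: "t": time; "joint_positions": joint angles; "joint_velocities": joint speeds; "tau": joint torques, N m; "ee_pos": TCP position; "tcp_rot": TCP orientation; "wrist_force": force on the tool from outside, world axes, zero at the start; "moment": the same for the moment, N m; "gripper_width": finger opening in m; "grasp_force": force on a finger pad.
Only numpy, scipy, OpenCV 4.12 (cv2) and the standard library are available. Lean on these libraries where they do the work, as an engineer would, in place of code of your own. Each camera call takes 0.05 s, during which the arm holds its last target. There are 200 camera calls.

TASK

First clear the scale: take the empty pot off the pan and nest it upright in the stack of pots. Then weigh out the order: lay garlic heads from the bench gently in the pan, without driving the needle round to its stop, until the needle rests inside the green sector of the dial, and put every head that is left over in the open drawer. Last of all push the drawer fully shut; do not knock the other things on the bench about.

Things in the scene. Friction and masses are not known exactly. Their poses are not given: they have to be found in the camera images.
- pot_mid (a point): the empty terracotta-coloured plant pot left standing on the scale pan: round, 63 mm across the rim, 40 mm across the foot, 62 mm high, wall 3 mm, about 40 g; the top 12 mm of its outside is a straight-sided lip (take it there, across the rim). Point: on its axis, half-way up (31 mm above its foot); z up its axis
- stack_rim (a point): the stack of three identical pots nested in one another that stands loose on the bench, 112 mm high in all, 63 mm across. Point: centre of the topmost pot's open rim; z up. Each further pot nested goes down inside until its rim stands about 25 mm above the rim of the one below (its mid point is then 2 to 8 mm below this point)
- pan_floor (a point): middle of the inner floor of the scale's square aluminium pan, 220 x 220 mm outside, wall 4 mm, rim 28 mm above its floor, sides along this point's x and y. The floor is 100 mm above the bench when empty and sinks 5 mm for each 100 g (stop at 26 mm; the dial's 500 g is 25 mm). The green cast base is fixed to the bench
- needle (a joint): angle of the red needle of the round dial on the far side of the scale, rad, 0 at the top of the dial with an empty pan, growing clockwise as the pan is loaded: 1.047 rad for each 100 g, read when it is at rest (it settles in under 1 s)
- target (a joint): angle on the same dial, counted like the needle's, of the middle of the green sector that marks the weight ordered; the sector reaches 0.25 rad (24 g) to either side of it. It lies somewhere between 2.1 and 2.93 rad (200 to 280 g) and stays where it was set
- needle_tip (a point): a point on the needle, 48 mm from the dial's centre
- sector_mid (a point): the middle of the green sector, 48 mm from the dial's centre
- stock_drawer0 (a joint): opening of the wooden stock unit's single drawer, m: 0 fully shut, about 0.2 at the start (most 0.213). Pushed in with about 1 to 3 N on its front or its bar handle
- drawer_floor (a point): middle of the front edge of the drawer's inner floor, where the floor meets the inside of the drawer's front, 22 mm above the bench. From here the inside runs 255 mm back along x (into the unit) and 129 mm to either side along y; the side walls stand 39 mm above the floor, the front panel 60 mm. The drawer opens to -x, toward the robot; with it open by q, the first q - 6 mm behind this point lie clear, the rest is under the unit's top board (its top 95 mm above the bench)
- stock_drawer0_handle (a point): middle of the drawer's steel bar handle (120 mm long, along y, 11 mm thick), 35 mm in front of the drawer's front and about 60 mm above the bench; x points into the unit
- big0_mid (a point): a large off-white garlic head, 56 mm across, 42 mm high plus a 10 mm dry neck, 63 to 117 g, standing on its root plate. Point: on its axis, 21 mm above its foot. May be absent; a knock may lay it on its side
- big1_mid (a point): a large off-white garlic head, 56 mm across, 42 mm high plus a 10 mm dry neck, 63 to 117 g, standing on its root plate. Point: on its axis, 21 mm above its foot. May be absent; a knock may lay it on its side
- big2_mid (a point): a large off-white garlic head, 56 mm across, 42 mm high plus a 10 mm dry neck, 63 to 117 g, standing on its root plate. Point: on its axis, 21 mm above its foot. May be absent; a knock may lay it on its side
- big3_mid (a point): a large off-white garlic head, 56 mm across, 42 mm high plus a 10 mm dry neck, 63 to 117 g, standing on its root plate. Point: on its axis, 21 mm above its foot. May be absent; a knock may lay it on its side
- small0_mid (a point): a small, pinkish garlic head, 42 mm across, 34 mm high plus an 8 mm dry neck, 24 to 42 g, standing on its root plate. Point: on its axis, 17 mm above its foot. May be absent; a knock may lay it on its side
- small1_mid (a point): a small, pinkish garlic head, 42 mm across, 34 mm high plus an 8 mm dry neck, 24 to 42 g, standing on its root plate. Point: on its axis, 17 mm above its foot. May be absent; a knock may lay it on its side
- small2_mid (a point): a small, pinkish garlic head, 42 mm across, 34 mm high plus an 8 mm dry neck, 24 to 42 g, standing on its root plate. Point: on its axis, 17 mm above its foot. May be absent; a knock may lay it on its side
- small3_mid (a point): a small, pinkish garlic head, 42 mm across, 34 mm high plus an 8 mm dry neck, 24 to 42 g, standing on its root plate. Point: on its axis, 17 mm above its foot. May be absent; a knock may lay it on its side
- tape: red roll of tape, 58 mm across, 24 mm high, lying among the garlic; leave it where it is. Origin: centre of its underside
- packets: small pile of seed packets, 80 x 110 mm, 10 mm high; leave it where it is. Origin: centre of its underside
- dibber: wooden dibber, 200 mm long, lying down; leave it where it is. Origin: centre of its underside

How it is judged:
On the way, in this order (a step that is already met when the one before it is completed fails the run):
1. the empty pot is nested upright in the stack (horizontal distance between pot_mid and stack_rim below 0.008 m and z of pot_mid in the frame of stack_rim between -0.03 and 0.004 m and angle between pot_mid's own z axis and vertical below 0.15 rad and angle between stack_rim's own z axis and vertical below 0.1 rad), for 0.3 s.
2. every garlic head is in the pan or in the drawer, and the needle stands in the green sector (distance between needle_tip and sector_mid below 0.012 m and ((x of big0_mid in the frame of pan_floor between -0.108 and 0.108 m and y of big0_mid in the frame of pan_floor between -0.108 and 0.108 m and z of big0_mid in the frame of pan_floor between 0 and 0.06 m) or (x of big0_mid in the frame of drawer_floor between 0 and 0.256 m and y of big0_mid in the frame of drawer_floor between -0.13 and 0.13 m and z of big0_mid in the frame of drawer_floor between 0 and 0.055 m)) and ((x of big1_mid in the frame of pan_floor between -0.108 and 0.108 m and y of big1_mid in the frame of pan_floor between -0.108 and 0.108 m and z of big1_mid in the frame of pan_floor between 0 and 0.06 m) or (x of big1_mid in the frame of drawer_floor between 0 and 0.256 m and y of big1_mid in the frame of drawer_floor between -0.13 and 0.13 m and z of big1_mid in the frame of drawer_floor between 0 and 0.055 m)) and ((x of big2_mid in the frame of pan_floor between -0.108 and 0.108 m and y of big2_mid in the frame of pan_floor between -0.108 and 0.108 m and z of big2_mid in the frame of pan_floor between 0 and 0.06 m) or (x of big2_mid in the frame of drawer_floor between 0 and 0.256 m and y of big2_mid in the frame of drawer_floor between -0.13 and 0.13 m and z of big2_mid in the frame of drawer_floor between 0 and 0.055 m)) and ((x of big3_mid in the frame of pan_floor between -0.108 and 0.108 m and y of big3_mid in the frame of pan_floor between -0.108 and 0.108 m and z of big3_mid in the frame of pan_floor between 0 and 0.06 m) or (x of big3_mid in the frame of drawer_floor between 0 and 0.256 m and y of big3_mid in the frame of drawer_floor between -0.13 and 0.13 m and z of big3_mid in the frame of drawer_floor between 0 and 0.055 m)) and ((x of small0_mid in the frame of pan_floor between -0.108 and 0.108 m and y of small0_mid in the frame of pan_floor between -0.108 and 0.108 m and z of small0_mid in the frame of pan_floor between 0 and 0.06 m) or (x of small0_mid in the frame of drawer_floor between 0 and 0.256 m and y of small0_mid in the frame of drawer_floor between -0.13 and 0.13 m and z of small0_mid in the frame of drawer_floor between 0 and 0.055 m)) and ((x of small1_mid in the frame of pan_floor between -0.108 and 0.108 m and y of small1_mid in the frame of pan_floor between -0.108 and 0.108 m and z of small1_mid in the frame of pan_floor between 0 and 0.06 m) or (x of small1_mid in the frame of drawer_floor between 0 and 0.256 m and y of small1_mid in the frame of drawer_floor between -0.13 and 0.13 m and z of small1_mid in the frame of drawer_floor between 0 and 0.055 m)) and ((x of small2_mid in the frame of pan_floor between -0.108 and 0.108 m and y of small2_mid in the frame of pan_floor between -0.108 and 0.108 m and z of small2_mid in the frame of pan_floor between 0 and 0.06 m) or (x of small2_mid in the frame of drawer_floor between 0 and 0.256 m and y of small2_mid in the frame of drawer_floor between -0.13 and 0.13 m and z of small2_mid in the frame of drawer_floor between 0 and 0.055 m)) and ((x of small3_mid in the frame of pan_floor between -0.108 and 0.108 m and y of small3_mid in the frame of pan_floor between -0.108 and 0.108 m and z of small3_mid in the frame of pan_floor between 0 and 0.06 m) or (x of small3_mid in the frame of drawer_floor between 0 and 0.256 m and y of small3_mid in the frame of drawer_floor between -0.13 and 0.13 m and z of small3_mid in the frame of drawer_floor between 0 and 0.055 m))), for 0.5 s.
3. the drawer is pushed fully shut (value of joint stock_drawer0 below 0.008 m), for 0.2 s.
At the end, for the whole second after the job is handed in: pot nested upright in the stack (8 mm of its axis, 0.15 rad, its middle at most 4 mm above the stack's rim); needle at rest within 0.25 rad of the sector's middle; every head present in the pan or the drawer; drawer within 8 mm of shut (all of step 1 and all of step 2 and value of joint stock_drawer0 below 0.008 m); the robot touches nothing.
It fails at once if one of the other things on the bench is moved more than 5 cm (distance of any of tape, packets, dibber from where it was at the start of the episode above 0.05 m).
It fails at once if the pan is slammed or leaned on so that the needle runs to its stop (past 5.1 rad) (value of joint needle above 5.1 rad).
Of big0, big1, big2, big3 only 3 to 4 are there at a start; the rules pass over those that are not, and their reading is None.
Of small0, small1, small2, small3 only 3 to 4 are there at a start; the rules pass over those that are not, and their reading is None.
At some moment in a run one of big0, big1, big2, big3, small0, small1, small2, small3 may be knocked a few centimetres aside while the robot is not near it.
It also fails if it takes over 208 s, if anything falls off the work surface, if the arm or the gripper's body presses on something with over 40 N, if the wrist force passes 120 N, or if a joint passes its speed limit or range.

## Working session

There is one attempt and no reset: what is moved stays moved. The work goes in short steps, each a Python script; the robot and the scene stay as the last script left them, time stands still between calls to the robot, and variables do not carry over. Pictures are saved under pics/ and viewed, at most 14 in all, crops included, and the job is handed in when it is done.

```bash
ls; mkdir -p pics; cat > h.py <<'E'
from station import env, effector, solver, viewer, workorder, search_frame, tip_of
import numpy as np, cv2
def save(cam,fn):
    p,d=viewer.read_camera(cam); cv2.imwrite('pics/'+fn,p[:,:,::-1]); return p,d
E
python3 - <<'E'
from h import *
np.set_printoptions(precision=3,suppress=True)
s=env.sense(); print(s['t'],s['tcp_rot'])
for c in ['scene','top']:
    save(c,c+'0.png'); print(c,viewer.camera_info(c))
    for n in ['pot_mid','stack_rim','pan_floor','big0_mid','small0_mid','needle_tip','sector_mid','drawer_floor','stock_drawer0_handle','tape','packets','dibber']:
        print(n,[(np.round(r['at'],3).tolist(),round(r['score'],2)) for r in tip_of(c,n)])
print(env.sense()['t'])
a=cv2.imread('pics/scene0.png');b=cv2.imread('pics/top0.png')
E
```

```text
pics
0.0 [[-0.937  0.35  -0.   ]
 [ 0.35   0.937 -0.002]
 [-0.    -0.002 -1.   ]]
scene {'intrinsics': array([[606.229,   0.   , 328.733],
       [  0.   , 606.229, 240.548],
       [  0.   ,   0.   ,   1.   ]]), 'eye': array([ 1.184, -0.738,  1.073]), 'rotation': array([[ 0.784, -0.454,  0.423],
       [ 0.62 ,  0.553, -0.556],
       [ 0.018,  0.699,  0.715]])}
pot_mid [([0.515, 0.33, 0.134], 0.97)]
stack_rim [([0.696, 0.148, 0.113], 0.66)]
pan_floor [([0.494, 0.338, 0.095], 0.58), ([0.503, -0.063, 0.022], 0.29)]
big0_mid [([0.507, 0.02, 0.019], 0.84), ([0.718, 0.396, 0.05], 0.61)]
small0_mid [([0.513, 0.1, 0.015], 0.75), ([0.591, 0.025, 0.023], 0.72)]
needle_tip [([0.654, 0.379, 0.108], 0.55)]
sector_mid [([0.717, 0.4, 0.048], 0.58)]
drawer_floor [([0.443, -0.349, 0.021], 0.76)]
stock_drawer0_handle [([0.391, -0.35, 0.059], 0.7), ([0.514, 0.099, 0.013], 0.16)]
tape [([0.584, -0.061, 0.005], 0.64)]
packets [([0.766, -0.08, -0.003], 0.98)]
dibber [([0.785, 0.102, -0.002], 0.55), ([0.593, 0.02, 0.021], 0.31)]
top {'intrinsics': array([[604.681,   0.   , 324.216],
       [  0.   , 604
[... 161 characters left out ...]
0.011],
       [-0.014,  0.164,  0.986]])}
pot_mid [([0.515, 0.324, 0.131], 0.58)]
stack_rim [([0.693, 0.149, 0.109], 0.86), ([0.449, -0.348, 0.025], 0.74), ([0.438, 0.022, 0.021], 0.47)]
pan_floor [([0.492, 0.341, 0.1], 0.95)]
big0_mid [([0.509, 0.017, 0.023], 0.71), ([0.781, 0.098, -0.0], 0.71)]
small0_mid [([0.514, 0.1, 0.013], 0.55)]
needle_tip [([0.65, 0.384, 0.103], 0.59)]
sector_mid [([0.715, 0.4, 0.05], 0.5)]
drawer_floor [([0.448, -0.348, 0.022], 0.8)]
stock_drawer0_handle [([0.39, -0.348, 0.057], 0.94)]
tape [([0.581, -0.063, -0.002], 0.77)]
packets [([0.766, -0.079, 0.0], 0.7), ([0.596, 0.026, 0.024], 0.24)]
dibber [([0.784, 0.095, 0.001], 0.59), ([0.716, 0.398, 0.053], 0.57)]
1.3
```

View pics/scene0.png

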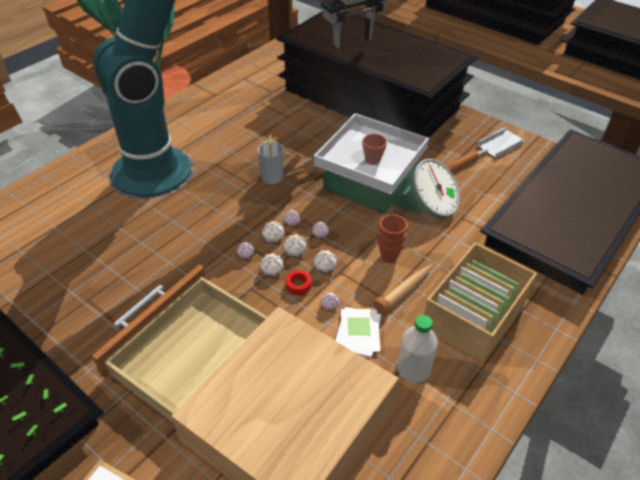

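View pics/top0.png

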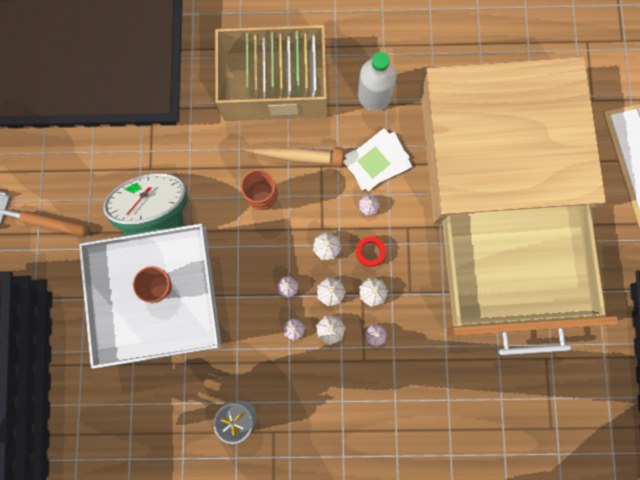

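Scene: four big heads (top image ~(327,246), (331,292), (373,292), (331,330)), four small ((288,287), (293,329), (376,335), (369,205)), tape at (371,251). The pot is on the pan, the stack at (259,190), and the dial at (145,200) with its green sector at (133,188). Next I'll localise from depth.

```bash
cat >> h.py <<'E'
from scipy import ndimage
def cloud(cam):
    p,d=viewer.read_camera(cam); i=viewer.camera_info(cam); K=i['intrinsics']
    v,u=np.mgrid[:480,:640]
    c=np.stack([(u-K[0,2])/K[0,0]*d,-(v-K[1,2])/K[1,1]*d,-d],-1)
    W=c@np.array(i['rotation']).T+np.array(i['eye']); W[d<=0]=np.nan
    return p,W
def rim(W,guess,z0,z1,r=0.05):
    m=(W[...,2]>z0)&(W[...,2]<z1)&(np.hypot(W[...,0]-guess[0],W[...,1]-guess[1])<r)
    q=W[m]; (c,R)=cv2.minEnclosingCircle((q[:,:2]*1000).astype(np.float32))
    return np.array(c)/1000,R/1000,q[:,2].max(),len(q)
def heads(W,box=(0.36,0.74,-0.19,0.19)):
    x,y,z=W[...,0],W[...,1],W[...,2]
    m=(z>0.014)&(z<0.08)&(x>box[0])&(x<box[1])&(y>box[2])&(y<box[3])
    l,n=ndimage.label(m); out=[]
    for k in range(1,n+1):
        q=W[l==k]
        if len(q)<40: continue
        c,R=cv2.minEnclosingCircle((q[:,:2]*1000).astype(np.float32))
        out.append((np.array(c)/1000,R/1000,q[:,2].max(),len(q),l==k))
    return out
E
python3 - <<'E'
from h import *
np.set_printoptions(precision=3,suppress=True)
for c in ['top','scene']:
    p,W=cloud(c)
    print(c,'bench z',np.nanmedian(W[...,2][(np.abs(W[...,0]-.45)<.02)&(np.abs(W[...,1]-.15)<.03)]))
    print('pot',rim(W,(.515,.327),.148,.175),'stack',rim(W,(.694,.148),.100,.125))
    for h in heads(W): print(*h[:4],p[h[4]].mean(0))
    # dial
    m=(np.hypot(W[...,0]-.68,W[...,1]-.39)<.1)&(W[...,2]>.02)
    P=p.astype(int); red=m&(P[...,0]-P[...,1]>70)&(P[...,0]-P[...,2]>70); gr=m&(P[...,1]-P[...,0]>60)&(P[...,1]-P[...,2]>60)
    print('red',red.sum(),np.nanmean(W[red],0),'green',gr.sum(),np.nanmean(W[gr],0))
    v,u=np.where(red|gr); a=p[v.min()-40:v.max()+40,max(u.min()-40,0):u.max()+40]
    cv2.imwrite(f'pics/dial_{c}.png',cv2.resize(a[:,:,::-1],None,fx=4,fy=4,interpolation=cv2.INTER_CUBIC)); print(a.shape,u.min()-40,v.min()-40)
a=[cv2.resize(cv2.imread(f'pics/dial_{c}.png'),(400,400)) for c in('top','scene')]
cv2.imwrite('pics/dial0.png',np.hstack(a))
E
```

```text
top bench z -0.0001164016456483008
pot (array([0.511, 0.32 ]), 0.03167391586303711, np.float64(0.16413437989118274), 329) stack (array([0.692, 0.146]), 0.031978357315063474, np.float64(0.11733279230329052), 272)
[ 0.689 -0.187] 0.05098301696777344 0.07993656019520778 338 [188.358 149.086 106.311]
[0.694 0.146] 0.024413305282592772 0.07988083032625926 460 [121.433  68.713  50.887]
[0.684 0.14 ] 0.02958021926879883 0.07999533455775265 122 [135.934  79.721  56.246]
[ 0.674 -0.061] 0.020409587860107423 0.04451958423261804 306 [201.193 180.65  186.51 ]
[0.593 0.022] 0.027802427291870116 0.057452897007549186 574 [206.082 196.92  188.733]
[ 0.582 -0.063] 0.02910430717468262 0.029477286373493783 418 [222.955  50.902  42.768]
[0.516 0.1  ] 0.02038063430786133 0.04439273300061197 328 [178.75  159.302 165.393]
[0.505 0.016] 0.02741767120361328 0.05597431880548487 594 [205.278 196.155 188.114]
[ 0.503 -0.065] 0.027207536697387694 0.05513633583416233 595 [207.961 198.99  190.963]
[0.433 0.017] 0.027379606246948244 0.057967660155536116 611 [191.787 182.036 173.795]
[0.434 0.087] 0.0204872932434082
[... 744 characters left out ...]
105.159  53.319  38.348]
[0.697 0.142] 0.03135218620300293 0.07990653927270741 397 [92.544 47.892 33.937]
[0.509 0.014] 0.027676883697509765 0.054143554572880115 346 [168.358 156.815 148.607]
[ 0.425 -0.07 ] 0.020660272598266603 0.044073367724310364 190 [150.826 130.868 136.732]
[0.597 0.02 ] 0.028534025192260743 0.05498893938756222 358 [168.693 157.391 149.469]
[ 0.51  -0.066] 0.02828481864929199 0.05455694637840125 368 [168.997 158.    149.992]
[ 0.585 -0.064] 0.031159059524536133 0.030565388582364017 320 [179.172  37.791  33.144]
[ 0.68  -0.064] 0.020441280364990235 0.04567750750894506 229 [160.336 138.384 142.86 ]
red 8 [0.703 0.359 0.068] green 51 [0.711 0.395 0.049]
(88, 93, 3) 400 148
```

View pics/dial0.png

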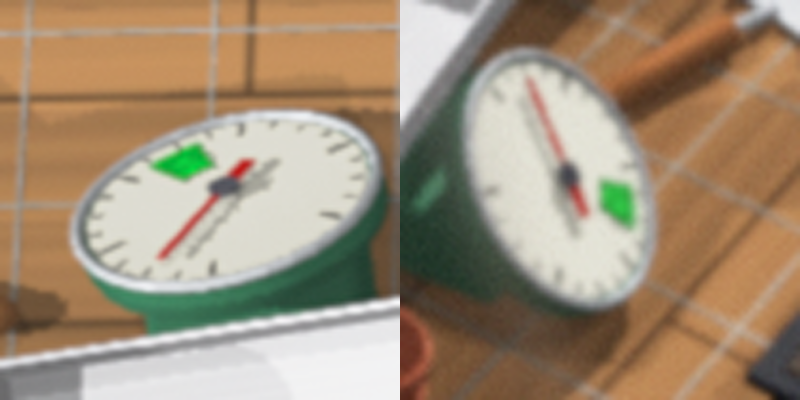

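The green sector is near crop (190,163) and the thin needle tip near (162,258) in the top view, with the dial's zero toward the pan. Now the pot, with a wrist check first.

```bash
cat >> h.py <<'E'
def D(a): c,s=np.cos(a),np.sin(a); return np.array([[-s,c,0],[c,s,0],[0,0,-1.]])
def wcloud():
    s=env.sense(); T=np.eye(4); T[:3,:3]=s['tcp_rot']; T[:3,3]=s['ee_pos']
    p,d=viewer.read_camera('wrist'); i=viewer.camera_info('wrist'); K=i['intrinsics']; T=T@np.array(i['T_tool_cam'])
    v,u=np.mgrid[:480,:640]
    c=np.stack([(u-K[0,2])/K[0,0]*d,-(v-K[1,2])/K[1,1]*d,-d],-1)
    W=c@T[:3,:3].T+T[:3,3]; W[d<=0]=np.nan
    return p,W
def go(x,y,z,a):
    for aa in (a,a+np.pi,a-np.pi):
        try: env.reach([x,y,z],D(aa)); return
        except env.PlanningError: pass
    raise RuntimeError('no plan')
E
python3 - <<'E'
from h import *
np.set_printoptions(precision=3,suppress=True)
go(.513,.322,.27,1.2); 
p,W=wcloud(); cv2.imwrite('pics/w0.png',p[:,:,::-1])
print(rim(W,(.513,.322),.148,.175), env.sense()['t'],env.sense()['wrist_force'],env.sense()['joint_positions'])
m=(np.hypot(W[...,0]-.694,W[...,1]-.147)<.05); print(m.sum())
E
```

```text
(array([0.512, 0.323]), 0.031469987869262694, np.float64(0.1631821719315955), 1208) 2.9583 [ 0.336  0.407 -0.492] [-0.708  0.341  0.115  1.663 -0.043  1.141  0.621]
3506
```

View pics/w0.png

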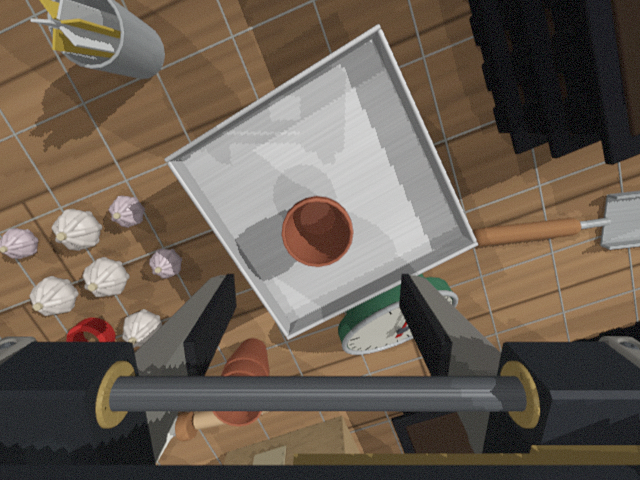

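The wrist view shows the pot centred at (318,232) in the pan, and the depth fit gives its rim centre as (0.512, 0.323). I'll pick it up and nest it.

```bash
python3 - <<'E'
from h import *
np.set_printoptions(precision=3,suppress=True)
env.movel([.512,.323,.137],rate=.12)
effector.grasp(squeeze=8); s=env.sense(); print(s['gripper_width'],s['grasp_force'])
env.movel([.512,.323,.30],rate=.2)
s=env.sense(); print(s['gripper_width'],s['t'])
p,W=cloud('scene'); print('pot held',rim(W,(.512,.323),.30,.335))
go(.694,.147,.26,.9); s=env.sense(); print(s['ee_pos'])
p,W=cloud('top'); print(rim(W,(.694,.147),.26,.30)); save('scene','s1.png')
p,W=wcloud(); print(rim(W,(.694,.147),.26,.30)); print(s['t'])
E
```

```text
0.06193768378412847 7.999968687117871
0.06203285121473849 5.7417
pot held (array([0.517, 0.318]), 0.04711693954467774, np.float64(0.3349388403386423), 550)
[0.693 0.15  0.26 ]Traceback (most recent call last):
  File "<stdin>", line 9, in <module>
  File "h.py", line 15, in rim
    return np.array(c)/1000,R/1000,q[:,2].max(),len(q)
                                   ~~~~~~~~~~^^
    return umr_maximum(a, axis, None, out, keepdims, initial, where)
ValueError: zero-size array to reduction operation maximum which has no identity
```

```bash
python3 - <<'E'
from h import *
np.set_printoptions(precision=3,suppress=True)
t=np.array([.694,.147])
env.movel([*t,.20],rate=.15); s=env.sense(); print(s['ee_pos'],s['wrist_force'])
for z in (.15,.135,.125,.119,.116):
    env.movel([*t,z],rate=.08); s=env.sense(); print(s['ee_pos'],s['wrist_force'])
    if s['wrist_force'][2]>3: break
save('scene','s1.png'); print(s['t'])
E
```

```text
[0.694 0.148 0.201] [0.372 0.071 0.722]
[0.694 0.147 0.15 ] [-0.786  0.2   -0.674]
[0.693 0.147 0.134] [-0.462  0.118 -0.877]
[0.694 0.147 0.124] [ 0.046  0.005 -1.081]
[0.694 0.147 0.119] [0.248 0.833 0.604]
[0.694 0.147 0.116] [-0.03   0.258  0.557]
9.2833
```

View pics/s1.png

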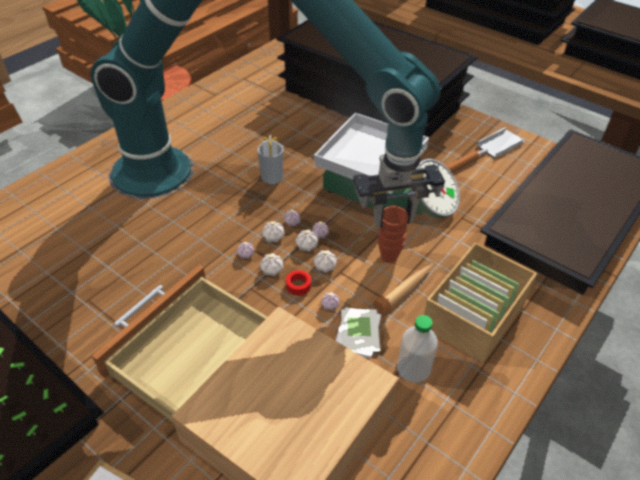

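The pot sits in the stack at (393,225), and one big head has shifted to (307,240). I'll release, verify and calibrate the dial.

```bash
cat >> h.py <<'E'
def rays(cam):
    i=viewer.camera_info(cam); K=i['intrinsics']; v,u=np.mgrid[:480,:640]
    c=np.stack([(u-K[0,2])/K[0,0],-(v-K[1,2])/K[1,1],-np.ones((480,640))],-1)
    return np.array(i['eye']),c@np.array(i['rotation']).T
def dialcal():
    p,W=cloud('top'); P=p.astype(int)
    m=(np.hypot(W[...,0]-.685,W[...,1]-.385)<.09)&(W[...,2]>.02)&(P.min(-1)>150)&(P.max(-1)-P.min(-1)<50)&(W[...,0]>.62)
    l,n=ndimage.label(m); k=np.argmax(ndimage.sum(m,l,range(1,n+1)))+1; m=ndimage.binary_erosion(l==k,iterations=1)
    q=W[m]
    for _ in range(4):
        c=q.mean(0); n_=np.linalg.svd(q-c,full_matrices=False)[2][2]; r=abs((q-c)@n_); q=q[r<max(.004,2*np.median(r))]
    if n_[2]<0:n_=-n_
    ex=np.array([0,0,1.])-n_[2]*n_; ex/=np.linalg.norm(ex); ey=np.cross(ex,n_)  # ex: dial top; ey: clockwise side seen from the front
    E,dr=rays('top'); X=E+dr*(((c-E)@n_)/(dr@n_))[...,None]
    (cc,R)=cv2.minEnclosingCircle((np.stack([(X-c)@ex,(X-c)@ey],-1)[l==k]*1000).astype(np.float32))
    c=c+cc[0]/1000*ex+cc[1]/1000*ey
    np.savez('dial.npz',c=c,n=n_,ex=ex,ey=ey); return c,n_,R,len(q)
def dial(cam='top'):
    d=np.load('dial.npz'); c,n,ex,ey=(d[k] for k in('c','n','ex','ey'))
    P=viewer.read_camera(cam)[0].astype(int); E,dr=rays(cam)
    X=E+dr*(((c-E)@n)/(dr@n))[...,None]-c; a=X@ex; b=X@ey; r=np.hypot(a,b)
    red=(r<.056)&(r>.027)&(np.abs(X@n)<.01)&(P[...,0]-P[...,1]>40)&(P[...,0]-P[...,2]>40)
    gr=(r<.06)&(r>.02)&(P[...,1]-P[...,0]>60)&(P[...,1]-P[...,2]>60)
    f=lambda m:np.arctan2(b[m].mean(),a[m].mean())%(2*np.pi) if m.sum() else None
    return f(red),f(gr),red.sum(),gr.sum()
E
python3 - <<'E'
from h import *
np.set_printoptions(precision=3,suppress=True)
effector.release(); env.movel([.694,.147,.28],rate=.2)
go(.45,-.12,.30,1.2)
print(dialcal())
for c in('top','scene'): print(dial(c))
for c in ('top','scene'):
    p,W=cloud(c); print(rim(W,(.694,.147),.125,.15))
print([(np.round(r['at'],3),r['score']) for r in tip_of('scene','pot_mid')],env.sense()['t'],env.sense()['wrist_force'])
p,W=wcloud();cv2.imwrite('pics/w1.png',p[:,:,::-1])
for h in heads(W): print(*h[:4],p[h[4]].mean(0))
E
```

```text
(array([0.684, 0.367, 0.071]), array([0.643, 0.096, 0.76 ]), 79.38477325439453, 2103)
(np.float64(0.07803507557863497), np.float64(2.571746715256033), np.int64(38), np.int64(90))
(np.float64(0.253904751392343), np.float64(2.5152028003048965), np.int64(22), np.int64(51))
(array([0.692, 0.146]), 0.032077259063720706, np.float64(0.1427438955429765), 290)
(array([0.695, 0.144]), 0.03357319259643555, np.float64(0.14172941657457316), 274)
[(array([0.695, 0.15 , 0.108]), 0.96)] 12.5667 [0.121 0.27  0.225]
[0.436 0.088] 0.020345603942871094 0.04324461499206955 815 [153.885 140.6   143.329]
[0.434 0.019] 0.027645994186401367 0.054182550108267336 1381 [173.409 166.754 159.646]
[ 0.422 -0.067] 0.0205368595123291 0.04352438170415579 718 [168.635 154.646 157.485]
[0.517 0.101] 0.02057526397705078 0.04409119436252157 727 [150.608 137.517 140.234]
[0.517 0.048] 0.027363582611083983 0.0536861289758509 1243 [173.636 167.075 159.92 ]
[ 0.504 -0.064] 0.0278193359375 0.054117251342623685 1145 [182.103 175.404 168.127]
[0.593 0.023] 0.027525962829589842 0.05392134912522756 1096 [176.622 169.972 162.801]
[ 0.583 -0.061] 0.02896516227722168 0.027094847954254597 773 [177.429  55.344  52.264]
[0.692 0.147] 0.031221876144409178 0.07992309923798901 1278 [103.269  60.053  45.279]
[ 0.673 -0.069] 0.016677097320556642 0.0387407830257358 188 [143.367 130.463 134.75 ]
[ 0.689 -0.185] 0.05006843948364258 0.07961023824586011 536 [160.722 135.259 104.664]
```

View pics/w1.png

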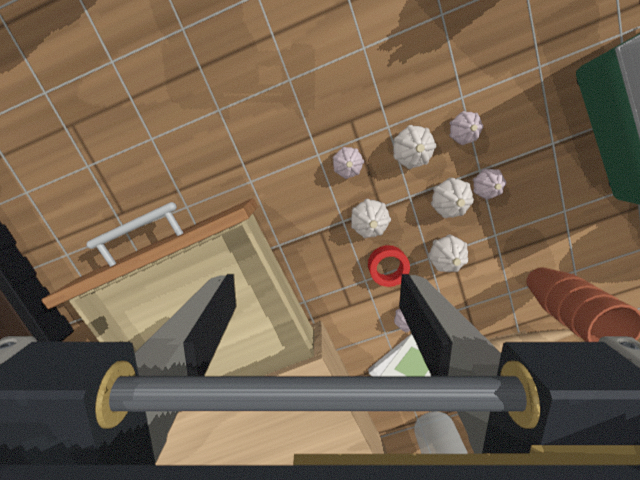

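Four big and four small heads are visible, and the big head that was knocked now sits at (0.517, 0.048). The dial centre fit was polluted by the pan, so I'll triangulate the hub from both cameras instead.

```bash
python3 - <<'E'
from h import *
np.set_printoptions(precision=3,suppress=True)
d=dict(np.load('dial.npz'))
A=[];b=[]
for cam,u,v in(('top',144.1,194.9),('scene',439.1,186.5)):
    E,dr=rays(cam); vv=dr[int(round(v)),int(round(u))]; vv=vv/np.linalg.norm(vv); M=np.eye(3)-np.outer(vv,vv); A.append(M); b.append(M@E)
c=np.linalg.lstsq(np.vstack(A),np.hstack(b),rcond=None)[0]; print(d['c'],c,(c-d['c'])@d['n'])
d['c']=c; np.savez('dial.npz',**d)
for cam in('top','scene'):
    print(dial(cam))
    i=viewer.camera_info(cam);K=i['intrinsics'];p=viewer.read_camera(cam)[0].copy()[:,:,::-1].copy()
    big=cv2.resize(p,None,fx=6,fy=6,interpolation=cv2.INTER_CUBIC)
    for r,col in((.048,(255,0,0)),(.062,(255,0,255)),(0.002,(255,255,0))):
        for t in np.arange(0,6.28,.1):
            X=(c+r*(np.cos(t)*d['ex']+np.sin(t)*d['ey'])-i['eye'])@i['rotation']
            u=K[0,0]*X[0]/-X[2]+K[0,2];v=-K[1,1]*X[1]/-X[2]+K[1,2]
            cv2.circle(big,(int(6*u+3),int(6*v+3)),4 if t==0 else 1,col,-1)
    u,v=(144,195) if cam=='top' else (439,187)
    cv2.imwrite(f'pics/o_{cam}.png',big[(v-45)*6:(v+45)*6,(u-45)*6:(u+45)*6])
cv2.imwrite('pics/dial1.png',cv2.resize(np.hstack([cv2.imread(f'pics/o_{k}.png') for k in('top','scene')]),(800,400)))
E
```

```text
[0.684 0.367 0.071] [0.689 0.366 0.075] 0.006012223777207627
(np.float64(6.279501449045213), np.float64(2.4633958564398415), np.int64(26), np.int64(92))
(np.float64(0.04178925231260641), np.float64(2.579344791137898), np.int64(17), np.int64(51))
```

View pics/dial1.png

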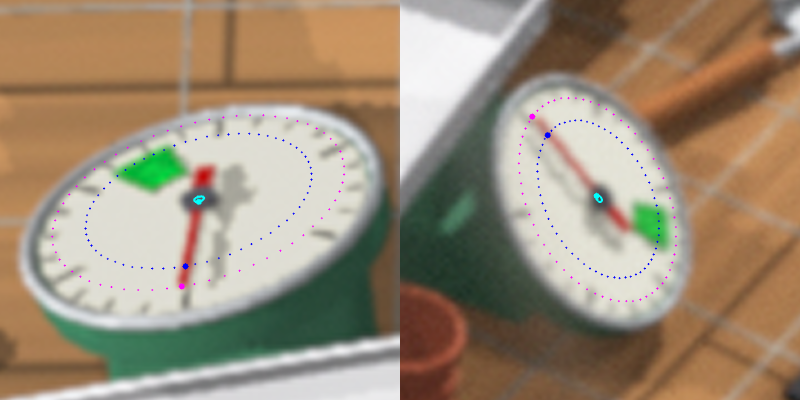

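The needle rests at 0 with the pan empty, and the sector middle is at about 2.52 rad (241 g). Next is a pick-and-place helper that plans for clearance.

```bash
cat >> h.py <<'E'
import json,os
PAN=(np.array([.493,.340]),.148); DRW=(np.array([.446,-.348]),0.0)
def st(): return json.load(open('st.json')) if os.path.exists('st.json') else {'pan':[],'drw':[],'g':0.}
def rot(a): return np.array([[np.cos(a),-np.sin(a)],[np.sin(a),np.cos(a)]])
def clear(c,a,obs,r0):
    """least gap between the open fingers (swept from the head outward) and circles obs (x,y,r) ; frame-free"""
    if len(obs)==0: return .05
    o=np.array(obs); q=(o[:,:2]-c)@rot(a)           # columns: along closing line, across
    al,ac=abs(q[:,0]),abs(q[:,1])
    dx=np.maximum(np.maximum(r0-al,al-.064),0); dy=np.maximum(ac-.010,0)
    return (np.hypot(dx,dy)-o[:,2]).min()
def survey():
    go(.45,-.12,.30,1.2); p,W=wcloud(); H=[]
    pt,Wt=cloud('top')
    def lst(p,W):
        o=[]
        for c,R,z,n,m in heads(W):
            rgb=p[m].mean(0)
            if n<150 or z>.062 or rgb[0]-rgb[1]>40 or rgb[0]-rgb[2]>45 or not .014<R<.036: continue
            o.append((c,R,n))
        return o
    a=lst(p,W)
    for c,R,n in lst(pt,Wt):
        if not any(np.hypot(*(c-k[0]))<.025 for k in a): a.append((c,R,n))
        else:
            for j,k in enumerate(a):
                if np.hypot(*(c-k[0]))<.025 and k[2]<400 and R>k[1]: a[j]=(c,R,n)
    return [(c[0],c[1],'B' if R>.024 else 'S') for c,R,n in a]
RAD={'B':.028,'S':.021}; TZ={'B':.005,'S':.002}
FIX=[(.583,-.062,.030),(.766,-.08,.066),(.693,.146,.033)]
def pickyaw(h,H):
    obs=[(x,y,RAD[k]) for x,y,k in H if np.hypot(x-h[0],y-h[1])>.01]+FIX
    return max(((clear(np.array(h[:2]),a,obs,.046),a) for a in np.arange(0,np.pi,.05)))
def slot(where,kind,S):
    (x0,x1,y0,y1)=(-.103,.103,-.103,.103) if where=='pan' else (0.004,.185,-.125,.125)
    r=RAD[kind]; best=None; obs=[(x,y,RAD[k]) for x,y,k in S[where]]
    for x in np.arange(x0+r+.004,x1-r-.003,.005):
        for y in np.arange(y0+r+.004,y1-r-.003,.005):
            c=np.array([x,y])
            g=min([np.hypot(x-o[0],y-o[1])-o[2]-r for o in obs]+[.05])
            if g<.004: continue
            for a in (0,np.pi/4,np.pi/2,3*np.pi/4):
                f=np.array([[s*.064,l*.010] for s in(-1,1) for l in(-1,1)])@rot(a).T+c
                w=min((f[:,0]-x0).min(),(x1-f[:,0]).min(),(f[:,1]-y0).min(),(y1-f[:,1]).min())
                v=min(w+.002,clear(c,a,obs,r),g,.009)
                # once the gap is enough, pack toward the far low corner
                sc=v-(.002*(abs(y-(y0+y1)/2)<.03) ) + .01*(x if where=='drw' else abs(x))
                if best is None or sc>best[0]: best=(sc,v,x,y,a)
    return best
def pick(h,H):
    cl,a=pickyaw(h,H); x,y,k=h
    effector.release(); go(x,y,.13,a); env.movel([x,y,TZ[k]+.06],rate=.3); env.movel([x,y,TZ[k]],rate=.12)
    effector.grasp(squeeze=12); w=env.sense()['gripper_width']; env.movel([x,y,.24],rate=.35)
    w2=env.sense()['gripper_width']; print('pick',h,'clear',round(cl,4),'yaw',round(a,2),'w',round(w,4),round(w2,4)); return w2>.02
def place(where,kind):
    S=st(); sc,v,lx,ly,a=slot(where,kind,S); o,yaw=PAN if where=='pan' else DRW
    c=o+rot(yaw)@[lx,ly]; a+=yaw
    if abs(a-1.2)>abs(a-np.pi-1.2): a-=np.pi
    fl=.100-.00005*S['g'] if where=='pan' else .022
    go(*c,fl+.14,a); z=fl+TZ[kind]+.001; env.movel([*c,z+.04],rate=.3); env.movel([*c,z],rate=.07)
    effector.release(); env.movel([*c,fl+.16],rate=.3)
    S[where].append((lx,ly,kind)); json.dump(S,open('st.json','w')); print('place',where,round(v,4),round(lx,3),round(ly,3),round(a,2))
def needle():
    r=[dial(c) for c in('top','scene')]; print('dial',[(None if q[0] is None else round(q[0],3),q[2],round(q[1],3)) for q in r]); return r
def park(): go(.45,-.12,.30,1.2); env.pause(.5)
E
python3 - <<'E'
from h import *
H=survey(); S=st()
for h in H: print(np.round(h[:2],3),h[2],np.round(pickyaw(h,H),3))
for k in 'BBSS':
    b=slot('pan',k,S); print(np.round(b,3)); S['pan'].append((b[2],b[3],k))
for k in 'BBSSB':
    b=slot('drw',k,S); print(np.round(b,3)); S['drw'].append((b[2],b[3],k))
# pan & drawer pose from top depth
p,W=cloud('top'); x,y,z=(W[...,i] for i in range(3))
q=W[(z>.112)&(z<.14)&(abs(x-.493)<.16)&(abs(y-.34)<.16)]; r=cv2.minAreaRect((q[:,:2]*1000).astype(np.float32)); print('pan',r)
m=(z>.015)&(z<.030)&(x>.44)&(x<.64)&(abs(y+.348)<.16); q=W[ndimage.binary_opening(m)]; print('drw',cv2.minAreaRect((q[:,:2]*1000).astype(np.float32)),np.median(q[:,2]))
print(env.sense()['t'])
E
```

```text
[0.435 0.088] S [0.012 0.7  ]
[0.434 0.019] B [0.021 2.7  ]
[ 0.423 -0.067] S [0.025 2.25 ]
[0.517 0.101] S [0.015 2.7  ]
[0.517 0.049] B [0.005 0.85 ]
[ 0.504 -0.064] B [0.026 1.   ]
[0.593 0.024] B [0.025 0.6  ]
[ 0.674 -0.062] S [0.029 1.35 ]
[ 0.01   0.009 -0.071 -0.031  1.571]
[ 0.01   0.009  0.069 -0.031  1.571]
[ 0.009  0.009 -0.043  0.032  2.356]
[0.009 0.009 0.042 0.032 0.785]
[ 0.011  0.009  0.151 -0.053  1.571]
[0.011 0.009 0.151 0.052 1.571]
[ 0.01   0.009  0.114 -0.1    0.   ]
[0.01  0.009 0.114 0.1   0.   ]
[ 0.01   0.009  0.086 -0.048  0.785]
pan ((516.5321044921875, 339.73956298828125), (261.2559509277344, 222.12664794921875), 8.415872573852539)
drw ((544.6956176757812, -349.22607421875), (190.61842346191406, 260.1480407714844), 0.1355694979429245) 0.022167955650896243
13.2167
```

```bash
sed -i 's/DRW=(np.array(\[.446,-.348\])/DRW=(np.array([.449,-.349])/' h.py; python3 - <<'E'
from h import *
H=survey(); h=min(H,key=lambda h:np.hypot(h[0]-.504,h[1]+.064))
if pick(h,H): place('pan','B')
park(); needle(); save('scene','s2.png'); print(env.sense()['t'])
E
```

```text
pick (np.float64(0.503825439453125), np.float64(-0.06397090148925781), 'B') clear 0.0256 yaw 1.0 w 0.0553 0.0553
place pan 0.009 -0.071 -0.031 1.72
dial [(np.float64(1.092), np.int64(31), np.float64(2.469)), (np.float64(1.149), np.int64(19), np.float64(2.579))]
23.1833
```

View pics/s2.png

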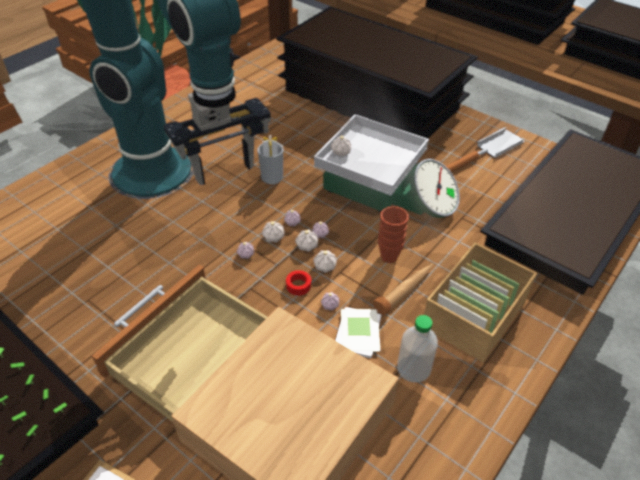

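The head stands in the pan at (341,146) and the needle reads 1.12 rad (107 g). Next big head.

```bash
python3 - <<'E'
from h import *
S=st(); S['g']=107.; json.dump(S,open('st.json','w'))
H=survey(); h=min(H,key=lambda h:np.hypot(h[0]-.593,h[1]-.024))
if pick(h,H): place('pan','B')
park(); needle(); H=survey(); print([(np.round(h[:2],3).tolist(),h[2],round(pickyaw(h,H)[0],3)) for h in H],env.sense()['t'])
E
```

```text
pick (np.float64(0.5931138916015625), np.float64(0.023179843902587892), 'B') clear 0.0246 yaw 0.6 w 0.0551 0.0551
place pan 0.009 0.069 -0.031 1.72
dial [(np.float64(2.239), np.int64(25), np.float64(2.575)), (np.float64(2.23), np.int64(15), np.float64(2.611))]
[([0.435, 0.089], 'S', np.float64(0.013)), ([0.434, 0.019], 'B', np.float64(0.03)), ([0.422, -0.067], 'S', np.float64(0.061)), ([0.517, 0.101], 'S', np.float64(0.015)), ([0.517, 0.048], 'B', np.float64(0.007)), ([0.674, -0.062], 'S', np.float64(0.029))] 33.5833
```

The needle reads 2.235 rad (213 g), so one small head should bring it into the sector.

```bash
python3 - <<'E'
from h import *
S=st(); S['g']=213.; json.dump(S,open('st.json','w'))
H=survey(); h=min(H,key=lambda h:np.hypot(h[0]-.517,h[1]-.101))
if pick(h,H): place('pan','S')
park(); needle(); print(env.sense()['t'])
a=[]
for c,(u,v) in(('top',(144,195)),('scene',(439,187))):
    p,_=save(c,c+'3.png'); a.append(cv2.resize(p[v-40:v+40,u-40:u+40,::-1],(400,400),interpolation=cv2.INTER_CUBIC))
cv2.imwrite('pics/dial3.png',np.hstack(a))
E
```

```text
pick (np.float64(0.5172670288085938), np.float64(0.10061766815185547), 'S') clear 0.0149 yaw 2.7 w 0.041 0.0408
place pan 0.009 -0.043 0.032 2.5
dial [(np.float64(2.624), np.int64(17), np.float64(2.358)), (np.float64(2.565), np.int64(5), np.float64(2.56))]
44.1167
```

View pics/dial3.png

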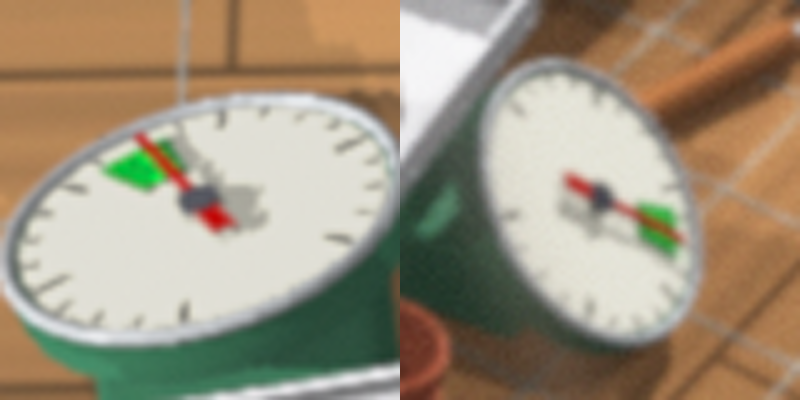

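The needle lies inside the green in both views, at about 2.59 rad against a middle of about 2.52. The remaining five heads go to the drawer, and I'll refine the target angle from the first pictures on the way.

```bash
python3 - <<'E'
from h import *
d=np.load('dial.npz'); n,ex,ey=d['n'],d['ex'],d['ey']
for off in(0,-.006,-.008):
  o=[]
  for cam in('top','scene'):
    P=cv2.imread(f'pics/{cam}0.png')[:,:,::-1].astype(int); E,dr=rays(cam); c=d['c']+off*n
    X=E+dr*(((c-E)@n)/(dr@n))[...,None]-c; a=X@ex;b=X@ey;r=np.hypot(a,b); m=(r<.07)&(P[...,1]-P[...,0]>60)&(P[...,1]-P[...,2]>60)
    o+=[round(np.arctan2(b[m].mean(),a[m].mean()),3),round(np.hypot(b[m].mean(),a[m].mean()),4)]
  print(off,o)
for i in range(2):
    H=survey()
    h=max(H,key=lambda h:pickyaw(h,H)[0])
    if pick(h,H): place('drw',h[2])
H=survey(); print([(np.round(h[:2],3).tolist(),h[2],round(pickyaw(h,H)[0],3)) for h in H],env.sense()['t']); save('scene','s4.png')
E
```

```text
0 [np.float64(2.459), np.float64(0.0375), np.float64(2.579), np.float64(0.0421)]
-0.006 [np.float64(2.535), np.float64(0.047), np.float64(2.481), np.float64(0.0485)]
-0.008 [np.float64(2.554), np.float64(0.0503), np.float64(2.454), np.float64(0.0507)]
pick (np.float64(0.42264590454101564), np.float64(-0.06676426696777343), 'S') clear 0.0613 yaw 3.0 w 0.0409 0.0412
place drw 0.009 0.159 -0.05 1.57
pick (np.float64(0.5168048706054688), np.float64(0.04823941421508789), 'B') clear 0.0437 yaw 1.55 w 0.0555 0.055
place drw 0.009 0.151 0.047 1.57
[([0.436, 0.089], 'S', np.float64(0.046)), ([0.434, 0.019], 'B', np.float64(0.053)), ([0.674, -0.061], 'S', np.float64(0.029))] 63.6
```

View pics/s4.png

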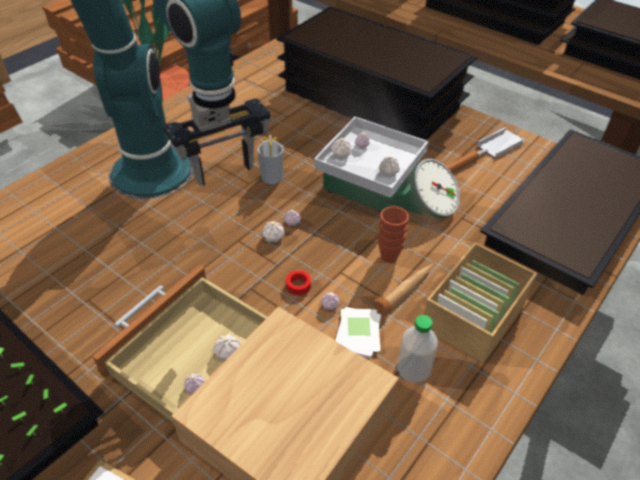

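Two heads are in the drawer, at (228,346) and (194,383), and the target refines to about 2.51 rad. The last three go now.

```bash
python3 - <<'E'
from h import *
for i in range(3):
    H=survey()
    h=max(H,key=lambda h:pickyaw(h,H)[0])
    if pick(h,H): place('drw',h[2])
H=survey(); print(H); needle(); print(env.sense()['t']); save('top','t5.png'); save('scene','s5.png')
p,W=wcloud(); print(rim(W,(.694,.147),.125,.15))
E
```

```text
pick (np.float64(0.43425079345703127), np.float64(0.019160274505615235), 'B') clear 0.0535 yaw 0.0 w 0.0553 0.0549
place drw 0.009 0.111 -0.093 0.0
pick (np.float64(0.4359794921875), np.float64(0.08893197631835938), 'S') clear 0.1731 yaw 0.8 w 0.041 0.0409
place drw 0.009 0.114 0.095 0.0
pick (np.float64(0.6735178833007812), np.float64(-0.06180438232421875), 'S') clear 0.0289 yaw 1.4 w 0.0411 0.0414
place drw 0.009 0.094 0.03 2.36
[]
dial [(np.float64(2.623), np.int64(17), np.float64(2.354)), (np.float64(2.556), np.int64(4), np.float64(2.582))]
92.35
(array([0.69270526, 0.14761925]), 0.03183199501037598, np.float64(0.13938437478582122), 971)
```

View pics/t5.png

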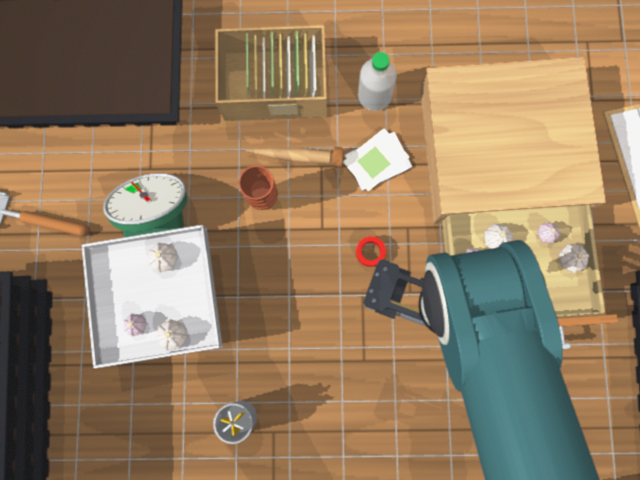

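The bench is clear of garlic, with three heads in the pan and five put in the drawer. Now the drawer.

```bash
python3 - <<'E'
from h import *
np.set_printoptions(precision=3,suppress=True)
go(.34,-.349,.25,np.pi/2); save('top','t6.png'); effector.grasp(squeeze=10)
env.movel([.34,-.349,.045],rate=.2); f0=env.sense()['wrist_force']
x=.36; env.movel([x,-.349,.045],rate=.1)
while x<.60:
    x+=.02 if x<.55 else .004
    env.movel([x,-.349,.045],rate=.08); s=env.sense(); f=(s['wrist_force']-f0)[0]
    if x>.545 or f<-5: print(round(x,3),s['ee_pos'],round(f,2))
    if f<-8: break
print(s['t'],[(r['at'],r['score']) for r in tip_of('scene','stock_drawer0_handle')[:1]])
E
```

```text
0.56 [ 0.56  -0.349  0.045] -0.36
0.564 [ 0.564 -0.349  0.045] 0.61
0.568 [ 0.568 -0.349  0.045] -0.2
0.572 [ 0.572 -0.349  0.045] -0.5
0.576 [ 0.576 -0.349  0.045] 0.42
0.58 [ 0.58  -0.349  0.045] -0.51
0.584 [ 0.583 -0.349  0.045] -5.25
0.588 [ 0.583 -0.349  0.045] -17.12
102.1833 [([0.3953, -0.3508, 0.0596], 0.82)]
```

View pics/t6.png

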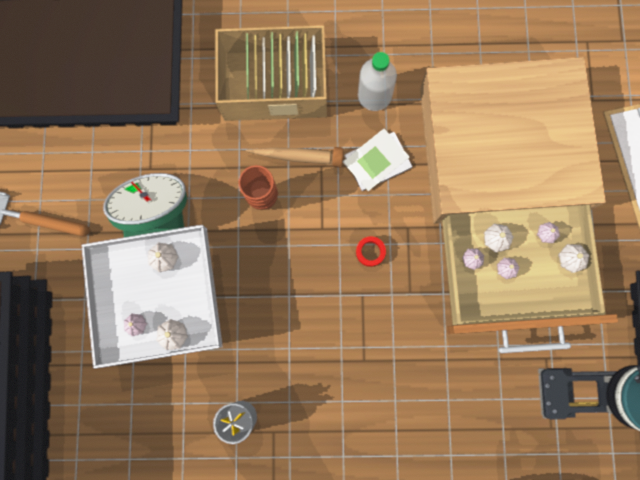

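All five leftovers were in the drawer before the push, and it has now hit its stop. I'll back off and check.

```bash
python3 - <<'E'
from h import *
env.movel([.53,-.349,.045],rate=.1); env.movel([.45,-.30,.28],rate=.2); park()
for c in('top','scene'):
    save(c,c+'7.png'); print([(np.round(r['at'],3),r['score']) for r in tip_of(c,'stock_drawer0_handle')[:1]])
needle(); p,W=cloud('top'); print(rim(W,(.694,.147),.125,.15)[:2],env.sense()['t'])
E
```

```text
[(array([ 0.597, -0.34 ,  0.058]), 0.96)]
[(array([ 0.595, -0.338,  0.061]), 0.59)]
dial [(np.float64(2.623), np.int64(17), np.float64(2.354)), (np.float64(2.551), np.int64(4), np.float64(2.566))]
(array([0.69184143, 0.14565045]), 0.03189361190795898) 105.9833
```

View pics/scene7.png

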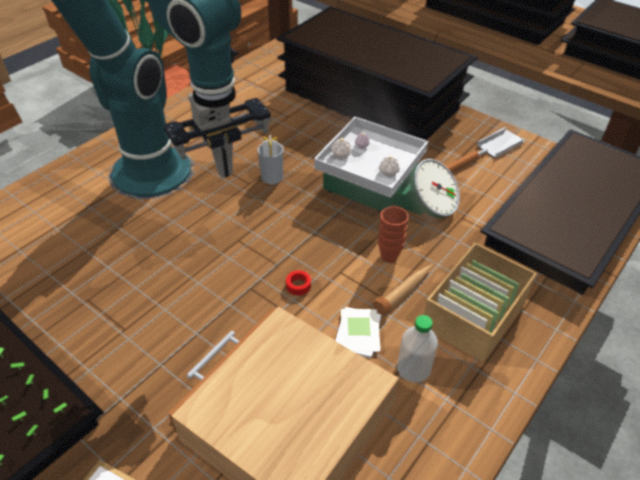

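The drawer is shut (handle at (214,355), travelled about 0.205 m), the pot is nested and the needle is in the green. Handing in.

```bash
python3 -c "
from h import *
print(workorder.finish_job())"
```

```text
the job is handed in; nothing more can be done
None
```

The job is handed in, verdict not shown: the pot is nested in the stack, three heads in the pan hold the needle in the green (about 2.59 rad, sector middle about 2.51), and the other five are in the drawer, which is shut.

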